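# Cull the broken harmonica combs into the catch drawer

### The job

Two of the four wooden harmonica combs on the sorting board are broken: one has lost an end and is short, the other has a wide gap where tines have snapped off. Pull out the catch drawer under the board, rake just those two towards you over the board's front edge so that they drop into it (slide them, don't pick them up), and then push the drawer fully shut. Leave the two sound combs lying where they are and don't disturb the tools and things around.

Things in the scene. Friction and masses are not known exactly. Their poses are not given: they have to be found in the camera images.
- sorter: Fixed beech sorting unit: cabinet 180 mm deep, 590 wide, its white board (top 84 mm above the desk) over a full-width catch drawer. Origin at desk level under the middle of the cabinet's front face; x horizontally into the cabinet, away from the robot; y along the front, z up. Board's front edge (x = 0) is open; back (x 170 to 180 mm) and ends (outer 10 mm) have lips 8 mm high.
- board_edge (a point): Middle of the board's open front edge, at the height of the board's top surface; same axes as the sorter.
- drawer (a joint): How far the catch drawer is pulled out towards the robot, in m: 0 shut, 0.09 fully out (stop). It starts shut or up to 20 mm out, slides freely with about 1.5 N of friction and stays where it is left.
- drawer_handle (a point): Middle of the drawer's steel bar handle, moves with it. Bar 10 mm thick, 120 long along sorter y, 52 mm above the desk, on posts 55 mm to either side. Gap bar to front panel 32 mm, open above and below. Panel's outer face 37 mm from the bar's axis; panel 14 mm thick, against the cabinet's front face when shut, its top 64 mm above the desk. Drawer shut: this point is at sorter x = -51 mm.
- drawer_in (a point): Centre of the drawer's inner floor, 19 mm above the desk; moves with the drawer, axes as the sorter. Floor 154 mm (x) by 536 mm (y); sides and back 38 mm high, front panel 45 mm above the floor; 47 mm clear from floor to the board's underside. Drawer fully out: 90 mm lie open in front of the board's edge.
- comb_a: Sound wooden bass-harmonica comb, lying flat on the board: 110 mm long (y), 38 mm deep (x), 16 mm thick. Straight solid spine, 10 mm, along its +x side (away from the robot); two end blocks and seven evenly spaced 4 mm tines point to -x (to the robot). Origin: centre of the underside of the 38 x 110 mm outline.
- comb_b: Second sound comb, same as comb_a.
- comb_gap: Broken comb, as comb_a in outline and origin, but three neighbouring tines have snapped off to short stumps, leaving a gap 42 mm wide in the row of tines; the spine is whole.
- comb_short: Broken comb that has lost one end: about 70 mm long (y) instead of 110, else the same (38 mm deep, 16 mm thick, spine on +x), one end block missing and that end ragged. Origin: centre of the underside of its own 38 x 70 mm outline.
- loupe: Bystander: folding loupe in a brass frame, about 96 x 38 mm, 12 mm high, lying on the board behind the combs, its length roughly along the board. Origin: underside, middle of its length.
- screwdrivers: Bystander: slotted beech stand, 60 x 130 mm foot, with three jeweller's screwdrivers upright in it, 128 mm high in all, on the desk to the right. Origin: centre of its foot.
- pitch_pipe: Bystander: round dark brown bakelite pitch pipe, 72 mm across, 17 mm high, on the desk to the left. Origin: centre of its underside.
- scraper: Bystander: reed scraper with ebony handle, 170 mm long, 19 mm high, lying on the desk to the left. Blade along its +x. Origin: desk level, near the joint of handle and blade.
There are look-alikes about, which are no part of the job. Leave any pink or turquoise look-alike of the comb_gap alone.

How it is judged (in metres and radians):
On the way, in this order (a step that is already met when the one before it is completed fails the run):
1. the catch drawer is pulled out by more than 30 mm (value of joint drawer above 0.03 m), for 0.1 s.
2. both broken combs lie in the drawer (z of each of comb_gap, comb_short in the frame of drawer_in below 0.035 m and x of each of comb_gap, comb_short in the frame of drawer_in above -0.085 m), for 0.2 s.
At the end, for the whole second after the job is handed in: The drawer is shut (less than 4 mm out) with both broken combs at rest inside it; the two sound combs still lie on the board within 15 mm of where they started (value of joint drawer below 0.004 m and x of comb_gap in the frame of drawer_in between -0.08 and 0.08 m and y of comb_gap in the frame of drawer_in between -0.27 and 0.27 m and z of comb_gap in the frame of drawer_in between -0.005 and 0.035 m and x of comb_short in the frame of drawer_in between -0.08 and 0.08 m and y of comb_short in the frame of drawer_in between -0.27 and 0.27 m and z of comb_short in the frame of drawer_in between -0.005 and 0.035 m and distance of each of comb_a, comb_b from where it was at the start of the episode below 0.015 m and linear speed of each of comb_gap, comb_short below 0.02 m/s); the robot touches nothing.
It fails at once if a broken comb is lifted more than 25 mm off the board (height (world z) of any of comb_gap, comb_short above 0.109 m).
It fails at once if a sound comb is moved more than 20 mm (distance of any of comb_a, comb_b from where it was at the start of the episode above 0.02 m).
It fails at once if the loupe, screwdriver stand, pitch pipe or scraper is moved more than 20 mm (distance of any of loupe, screwdrivers, pitch_pipe, scraper from where it was at the start of the episode above 0.02 m).
It also fails if it takes over 64 s, if anything falls off the work surface, if the arm or the gripper's body presses on something with over 40 N, if the wrist force passes 120 N, or if a joint passes its speed limit or range.

### The arm

A 6-joint arm with a two-finger parallel gripper is mounted at the origin on the work surface. World frame = base frame: x ahead of the robot, y to its left, z up, the work surface at z = 0. Lengths are in m, angles in degrees, forces in N, time in s.
With the tool pointing down it reaches from about 0.35 to 0.875 m from the base axis. Payload 4.2 kg.
Tool frame: the origin (TCP) lies midway between the tips of the shut fingers; the grasp point (between the pads) lies 19 mm behind it (r.grasp_offset is the distance from the TCP to the grasp point, in m); z points along the fingers, y is the direction in which the jaws open and shut (so a half turn about z gives the same grasp; the last joint's range is limited). The gripper opens to 87 mm and grips with 3 to 60 N. Pads are 19 mm wide; open, the fingers measure 117 mm over their backs; the gripper's body (75 mm by 190 mm) begins 51 mm behind the grasp point.
Start: joints at [87.697, 22.042, 0.453, 0, -68.411, -14.817], TCP at [0.184, 0.597, 0.223] pointing down, gripper open.
Joint ranges: [-179.83, 179.83], [-69.29, 118.12], [-61.27, 80.66], [-181.25, 117.63], [-171.15, -9.14], [-177.46, 177.46]. Speed limits (degrees/s): [159.86, 159.86, 180, 180, 180, 180].

### API

Orientations are given as a 3x3 rotation matrix whose columns are the frame's x, y, z axes.
In Python, from station import r gives the robot as it stands.
- The arm moves only by the shell command python3 -m crank 'ROWS'. ROWS is JSON, a list of rows, each a list of 3 entries, a list of its own where there are three numbers: the closure, from -1 (fully open) to 1 (shut), so that 0 is half open, then the shift along the tool's x, y, z as a fraction of full scale, then the turn, a rotation vector about the tool's x, y, z as a fraction of full scale. In form: [[fingers, [dx, dy, dz], [wx, wy, wz]], ...]. A call has 1 to 8 rows; each row shifts and turns the commanded pose from where the row before left it, along the tool's axes as they then stand; what a row does not reach is not made up. Full scale, the value 1, is 100 mm for a shift and 45 degrees for a turn. A row lasts 1/10 s, in which the tool goes at most 50 mm and 8.59 degrees, less where a joint would pass 70% of its speed; a pose out of reach is approached as far as the arm can. A call with a number of a shift or a turn outside -1 to 1 is refused whole. A call with a gripper value outside its range is refused whole. The fingers move at their own pace and stop on an object; the grip force is fixed at half the most. Time passes only in rows, so rows that do not move let the fingers close. It gives the time, the measured TCP pose, the force and the opening at its end, in the units of the state.
- r.sense(): the state, without advancing time (a new reading comes with each control period).
- r.capture(name): name is "side" or "top"; returns a dict with "img" (384x512x3 uint8, blue, green, red), "fx", "fy", "cx", "cy" (pixels), "R" (3x3) and "t" (3): a world point X has camera coordinates R X + t. Camera axes: x right, y down, z forward; pixel columns grow to the right and rows downward; lengths in m; the calibration is good to about 2 mm. A picture is of the moment at which its call begins. There is no depth.
- r.finish_job(): hands the job in, once; it reports no verdict.
The state is a dict: "time_s": time; "joints": joint angles; "joint_velocities": joint speeds; "effort": joint torques, N m; "tcp_pos": TCP position; "ee_rot": TCP orientation; "wrist_force": force on the tool from outside, world axes, zero at the start; "moment": the same for the moment, N m; "gripper_width": opening from 0.0 (shut) to 1.0 (fully open).
Only numpy, scipy, OpenCV 4.12 (cv2) and the standard library are available. Lean on these libraries where they do the work, as an engineer would, in place of code of your own. Each camera call takes 0.05 s, during which the arm holds its last target.

## Working session

There is one attempt and no reset: what is moved stays moved. The work goes in short steps, Python scripts to look and compute and a shell command to move; the robot and the scene stay as the last step left them, time stands still between calls to the robot, and variables do not carry over. Pictures are saved under pics/ and viewed, and the job is handed in when it is done.

```bash
ls; mkdir -p pics; python3 - <<'E'
from station import r
import cv2
s=r.sense(); print({k:s[k] for k in('time_s','tcp_pos','ee_rot','wrist_force','gripper_width')})
for n in('top','side'):
    c=r.capture(n); cv2.imwrite(f'pics/{n}0.png',c['img']); print(n,c['fx'],c['fy'],c['cx'],c['cy'],c['R'],c['t'])
E
```

```text
pics
{'time_s': 0.0, 'tcp_pos': array([0.18379187, 0.59672947, 0.2214325 ]), 'ee_rot': array([[ 9.55624110e-01, -2.94588290e-01, -5.47739407e-04],
       [-2.94588778e-01, -9.55621689e-01, -2.15375290e-03],
       [ 1.11038725e-04,  2.21953608e-03, -9.99997531e-01]]), 'wrist_force': array([-0.73416225, -0.25917887,  0.54188958]), 'gripper_width': 1.0001159504350243}
top 422.0720918477328 422.0720918477328 250.62227536143513 189.6071021381906 [[ 0.01183438 -0.99992271  0.00381199]
 [-0.98210085 -0.01233997 -0.18795119]
 [ 0.1879837  -0.00151947 -0.98217097]] [0.00661271 0.57626264 1.37153503]
side 380.33278203365734 380.33278203365734 261.19279072748793 197.42313205930742 [[-0.97366513 -0.22667442 -0.02439095]
 [-0.10245957  0.53064372 -0.84137939]
 [ 0.20366209 -0.81672269 -0.53989425]] [0.56031467 0.13035726 1.06752221]
```

View pics/top0.png

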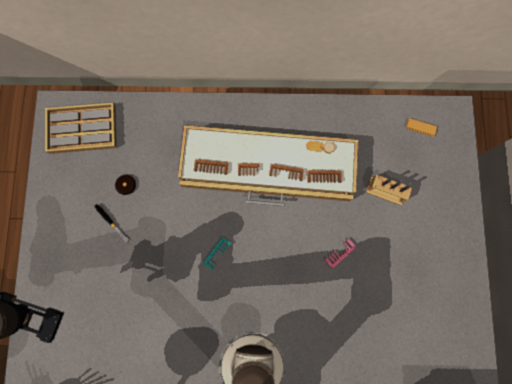

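View pics/side0.png

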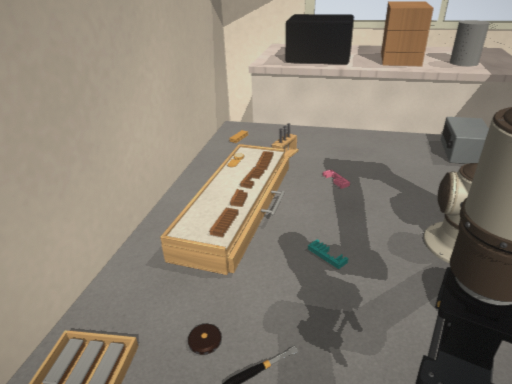

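```bash
python3 - <<'E'
import cv2
i=cv2.imread('pics/top0.png')[120:215,172:368]
cv2.imwrite('pics/crop0.png',cv2.resize(i,None,fx=4,fy=4,interpolation=cv2.INTER_CUBIC))
i=cv2.imread('pics/side0.png')[140:275,160:300]
cv2.imwrite('pics/crop1.png',cv2.resize(i,None,fx=4,fy=4,interpolation=cv2.INTER_CUBIC))
E
```

```text
(no output)
```

View pics/crop0.png

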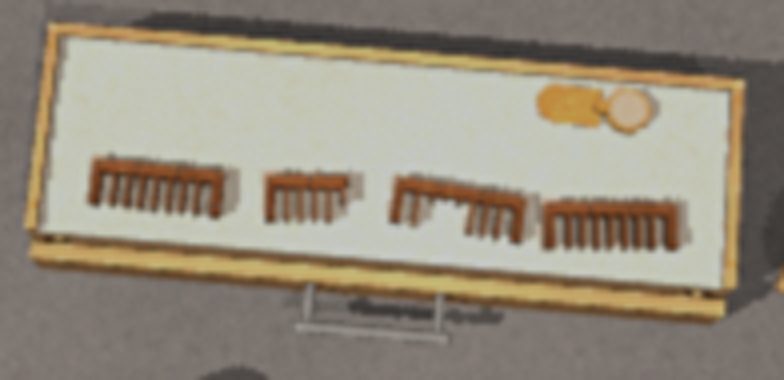

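View pics/crop1.png

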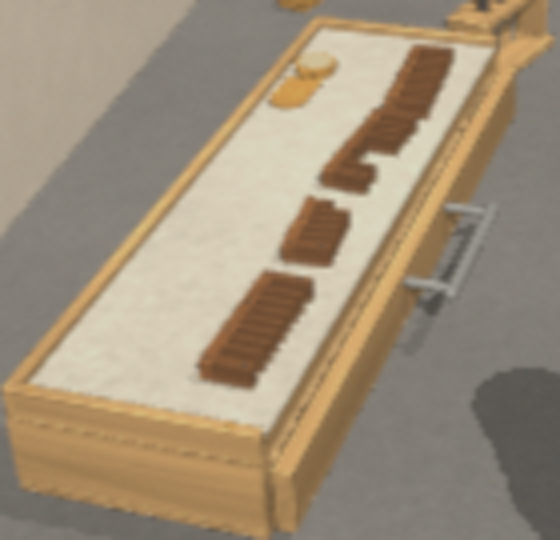

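```bash
cat > h.py <<'E'
import numpy as np
from station import r
def bp(c,u,v,z):
    R,t=np.array(c['R']),np.array(c['t'])
    d=R.T@np.array([(u-c['cx'])/c['fx'],(v-c['cy'])/c['fy'],1]); o=-R.T@t
    return o+d*(z-o[2])/d[2]
def pj(c,X):
    p=np.array(c['R'])@np.array(X)+np.array(c['t']); return c['cx']+c['fx']*p[0]/p[2],c['cy']+c['fy']*p[1]/p[2]
E
python3 - <<'E'
from h import *
c=r.capture('top')
def f(x,y,z): return bp(c,172+(x+.5)/4-.5,120+(y+.5)/4-.5,z)
P={}
for n,x,y,z in [('FL',26,229,.084),('FR',735,290,.084),('BL',50,24,.092),('BR',744,81,.092),('hL',297,328,.052),('hR',446,340,.052),
 ('panL',32,255,.064),('panR',724,308,.064),
 ('aSpineL',92,157,.1),('aSpineR',222,167,.1),('aTipL',92,204,.1),('aTipR',218,216,.1),
 ('sSpL',266,174,.1),('sSpR',348,177,.1),('sTipL',268,222,.1),('sTipR',328,218,.1),
 ('gSpL',398,177,.1),('gSpR',524,190,.1),('gTipL',393,222,.1),('gTipR',518,243,.1),
 ('bSpL',545,201,.1),('bSpR',678,203,.1),('bTipL',546,248,.1),('bTipR',676,248,.1),
 ('loL',538,100,.096),('loR',655,110,.096)]:
    P[n]=f(x,y,z); 
F=(P['FL']+P['FR'])/2; ey=P['FL']-P['FR']; print('width',np.linalg.norm(ey)); ey/=np.linalg.norm(ey); ex=np.array([ey[1],-ey[0],0])
eb=P['BL']-P['BR']; print('backw',np.linalg.norm(eb), np.degrees(np.arctan2(-ey[0],ey[1])),np.degrees(np.arctan2(-eb[0],eb[1])))
print('front mid',F)
for n,p in P.items(): print(n,p.round(3),'sorter',(ex@(p-F)).round(4),(ey@(p-F)).round(4))
E
```

```text
width 0.5897580593224218
backw 0.5875772648456736 -4.297853681636078 -4.1581491482335045
front mid [ 0.58849082 -0.0388116   0.084     ]
FL [0.611 0.255 0.084] sorter 0.0 0.2949
FR [ 0.566 -0.333  0.084] sorter 0.0 -0.2949
BL [0.787 0.241 0.092] sorter 0.1766 0.2943
BR [ 0.744 -0.345  0.092] sorter 0.178 -0.2933
hL [0.535 0.029 0.052] sorter -0.0582 0.0638
hR [ 0.527 -0.096  0.052] sorter -0.0574 -0.062
panL [0.593 0.253 0.064] sorter -0.0177 0.291
panR [ 0.555 -0.328  0.064] sorter -0.012 -0.2911
aSpineL [0.669 0.2   0.1  ] sorter 0.0622 0.2447
aSpineR [0.662 0.093 0.1  ] sorter 0.0631 0.1366
aTipL [0.629 0.199 0.1  ] sorter 0.0224 0.2402
aTipR [0.62  0.095 0.1  ] sorter 0.0214 0.1358
sSpL [0.656 0.056 0.1  ] sorter 0.0604 0.0997
sSpR [ 0.654 -0.012  0.1  ] sorter 0.0638 0.0319
sTipL [0.615 0.054 0.1  ] sorter 0.02 0.0943
sTipR [0.619 0.004 0.1  ] sorter 0.0277 0.0455
gSpL [ 0.655 -0.053  0.1  ] sorter 0.0674 -0.0093
gSpR [ 0.645 -0.157  0.1  ] sorter 0.0655 -0.1138
gTipL [ 0.617 -0.049  0.1  ] sorter 0.029 -0.0081
gTipR [ 0.6   -0.152  0.1  ] sorter 0.0204 -0.1118
bSpL [ 0.636 -0.174  0.1  ] sorter 0.0577 -0.1317
bSpR [ 0.636 -0.284  0.1  ] sorter 0.0656 -0.2412
bTipL [ 0.597 -0.175  0.1  ] sorter 0.0182 -0.135
bTipR [ 0.598 -0.282  0.1  ] sorter 0.0275 -0.2413
loL [ 0.724 -0.17   0.096] sorter 0.1449 -0.121
loR [ 0.717 -0.268  0.096] sorter 0.1448 -0.2191
```

Candidates (crop x4 of the top view): the brown combs at (155,190), (307,195), (458,208) and (612,225), plus the turquoise (217,252) and pink (340,253) look-alikes on the desk. (307,195) is the short comb: it is about 68 mm long and its right end is ragged. (458,208) has the wide tine gap at (445,215). The other two brown combs are complete, so they stay, as do the look-alikes. The drawer is about 6 mm out.

First I square the tool to the sorter.

```bash
cat >> h.py <<'E'
F=np.array([0.5885,-0.0388,0]); a=np.radians(-4.25); EX=np.array([np.cos(a),np.sin(a),0]); EY=np.array([-np.sin(a),np.cos(a),0])
def st():
    s=r.sense(); p=np.array(s['tcp_pos']); d=p-F; R=np.array(s['ee_rot'])
    print('t',round(s['time_s'],2),'sorter mm',(1000*np.array([EX@d,EY@d,p[2]])).round(1),'yaw err',round(np.degrees(np.arctan2(R[1,0],R[0,0]))+4.25,2),'tilt',R[:2,2].round(4),'F',np.round(s['wrist_force'],1),'w',round(s['gripper_width'],3))
def pic(n,out,box=None,k=3):
    import cv2
    c=r.capture(n); i=c['img']
    if box: i=cv2.resize(i[box[1]:box[3],box[0]:box[2]],None,fx=k,fy=k,interpolation=cv2.INTER_CUBIC)
    cv2.imwrite('pics/'+out,i); return c
E
python3 -m crank '[[1,[0,0,0],[0,0,-0.142]],[1,[0,0,0],[0,0,-0.142]],[1,[0,0,0],[0,0,0]]]'; python3 -c "from h import *; st()"
```

```text
time_s: 0.45
tcp_pos: [0.1839, 0.5971, 0.2221]
ee_rot: [[0.997, -0.076, -0.0], [-0.076, -0.997, -0.001], [-0.0, 0.001, -1.0]]
wrist_force: [0.0, 0.7, 0.5]
gripper_width: 0.809
t 0.45 sorter mm [-450.6  604.2  222.1] yaw err -0.1 tilt [-0.0002 -0.0008] F [0.  0.7 0.5] w 0.809
```

```bash
python3 -m crank '[[1,[0.25,0.38,0],[0,0,0]],[1,[0.25,0.38,0],[0,0,0]],[1,[0.25,0.38,0],[0,0,0]],[1,[0.25,0.38,0],[0,0,0]],[1,[0.25,0.38,0],[0,0,0]],[1,[0.25,0.38,0],[0,0,0]],[1,[0.25,0.38,0],[0,0,0]],[1,[0.25,0.38,0],[0,0,0]]]'; python3 -c "from h import *; st()"
python3 -m crank '[[1,[0.25,0.37,0],[0,0,0]],[1,[0.25,0.37,0],[0,0,0]],[1,[0.25,0.37,0],[0,0,0]],[1,[0.25,0.37,0],[0,0,0]],[1,[0.25,0.37,0],[0,0,0]],[1,[0.25,0.37,0],[0,0,0]],[1,[0.25,0.37,0],[0,0,0]],[1,[0.25,0.37,0],[0,0,0]]]'; python3 -c "from h import *; st()"
```

```text
time_s: 1.25
tcp_pos: [0.3608, 0.2773, 0.2227]
ee_rot: [[0.997, -0.078, 0.0], [-0.078, -0.997, 0.0], [0.0, -0.0, -1.0]]
wrist_force: [0.6, 0.4, 0.1]
gripper_width: 0.08
t 1.25 sorter mm [-250.5  298.3  222.7] yaw err -0.22 tilt [0.0003 0.0004] F [0.6 0.4 0.1] w 0.08
time_s: 2.05
tcp_pos: [0.538, -0.0331, 0.2226]
ee_rot: [[0.997, -0.079, 0.0], [-0.079, -0.997, 0.0], [0.0, -0.0, -1.0]]
wrist_force: [0.7, 0.7, -0.2]
gripper_width: 0.005
t 2.05 sorter mm [-50.8   2.  222.6] yaw err -0.25 tilt [0.0001 0.0001] F [ 0.7  0.7 -0.2] w 0.005
```

```bash
python3 -m crank '[[1,[0.15,0.02,0.2],[0,0,0.005]],[1,[0,0,0.4],[0,0,0]],[1,[0,0,0.4],[0,0,0]],[1,[0,0,0.3],[0,0,0]],[1,[0,0,0],[0,0,0]]]'; python3 -c "
from h import *; st()
pic('top','p1.png',(170,100,370,230),4);pic('side','p2.png',(180,120,380,270),4)"
```

```text
time_s: 2.55
tcp_pos: [0.5486, -0.0351, 0.0881]
ee_rot: [[0.996, -0.083, -0.01], [-0.083, -0.997, -0.001], [-0.01, 0.002, -1.0]]
wrist_force: [-0.8, -0.3, 0.3]
gripper_width: 0.008
t 2.55 sorter mm [-40.    0.8  88.1] yaw err -0.51 tilt [-0.0105 -0.0014] F [-0.8 -0.3  0.3] w 0.008
```

View pics/p1.png

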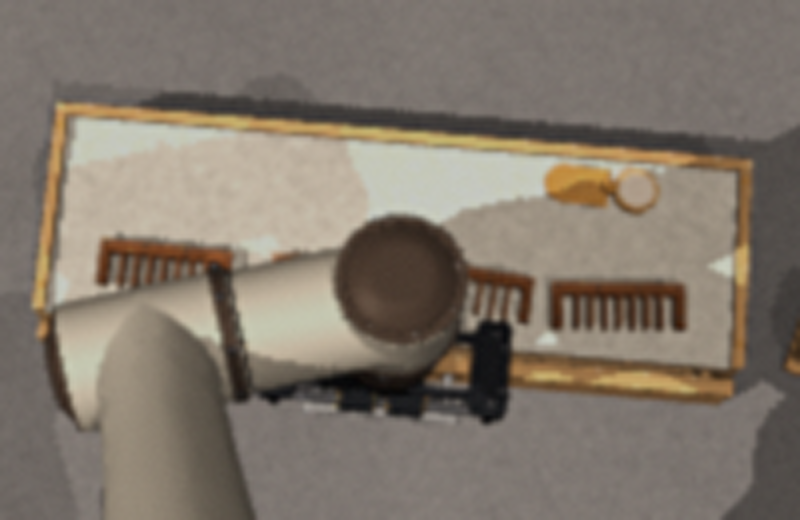

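View pics/p2.png

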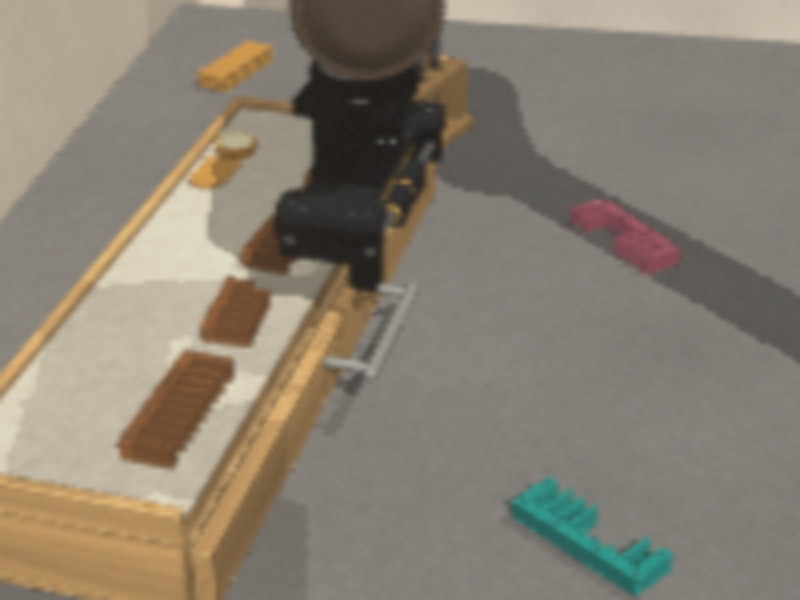

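The top view shows the jaws along the board and the fingers over the handle gap (near (390,380)). The side view shows the fingertips just over the gap between panel and bar at about (365,285).

```bash
python3 -m crank '[[1,[0,0,0],[0,0,0]],[1,[0,0,0],[0,0,0]]]'; python3 -c "
from h import *; st()"
```

```text
time_s: 2.85
tcp_pos: [0.5536, -0.0341, 0.0946]
ee_rot: [[0.997, -0.08, 0.004], [-0.08, -0.997, 0.001], [0.004, -0.001, -1.0]]
wrist_force: [-0.3, 1.0, 0.6]
gripper_width: 0.009
t 2.85 sorter mm [-35.2   2.1  94.6] yaw err -0.32 tilt [0.0041 0.0007] F [-0.3  1.   0.6] w 0.009
```

```bash
python3 -m crank '[[1,[0,0,0.1],[0,0,-0.004]],[1,[0,0,0.1],[0,0,0]],[1,[0,0,0.1],[0,0,0]],[1,[0,0,0.1],[0,0,0]],[1,[0,0,0.1],[0,0,0]],[1,[0,0,0],[0,0,0]],[1,[0,0,0],[0,0,0]]]'; python3 -c "
from h import *; st()"
```

```text
time_s: 3.55
tcp_pos: [0.5521, -0.0344, 0.0421]
ee_rot: [[0.997, -0.076, -0.001], [-0.076, -0.997, -0.0], [-0.001, 0.0, -1.0]]
wrist_force: [-0.6, 0.4, 0.0]
gripper_width: 0.005
t 3.55 sorter mm [-36.6   1.7  42.1] yaw err -0.13 tilt [-0.0008 -0.0003] F [-0.6  0.4  0. ] w 0.005
```

```bash
python3 -m crank '[[1,[-0.1,0,0],[0,0,0]],[1,[-0.1,0,0],[0,0,0]],[1,[-0.12,0,0],[0,0,0]],[1,[-0.12,0,0],[0,0,0]],[1,[-0.12,0,0],[0,0,0]],[1,[-0.12,0,0],[0,0,0]],[1,[-0.1,0,0],[0,0,0]],[1,[0,0,0],[0,0,0]]]'; python3 -c "
from h import *; st()"; python3 -m crank '[[1,[-0.05,0,0],[0,0,0]],[1,[-0.03,0,0],[0,0,0]],[1,[0,0,0],[0,0,0]]]';python3 -c "
from h import *; st()"
```

```text
time_s: 4.35
tcp_pos: [0.4717, -0.0287, 0.0424]
ee_rot: [[0.997, -0.077, -0.003], [-0.077, -0.997, -0.0], [-0.003, 0.001, -1.0]]
wrist_force: [-0.3, 0.0, -0.1]
gripper_width: 0.006
t 4.35 sorter mm [-117.2    1.4   42.4] yaw err -0.14 tilt [-0.0033 -0.0005] F [-0.3  0.  -0.1] w 0.006
time_s: 4.65
tcp_pos: [0.466, -0.0279, 0.0424]
ee_rot: [[0.997, -0.077, -0.001], [-0.077, -0.997, -0.0], [-0.001, 0.0, -1.0]]
wrist_force: [0.5, 0.4, -0.1]
gripper_width: 0.003
t 4.65 sorter mm [-122.9    1.8   42.4] yaw err -0.14 tilt [-0.0009 -0.0002] F [ 0.5  0.4 -0.1] w 0.003
```

```bash
python3 -c "
from h import *; st()
pic('top','p3.png',(170,100,370,250),4);pic('side','p4.png',(160,120,360,270),4)"
```

```text
t 4.65 sorter mm [-122.9    1.8   42.4] yaw err -0.14 tilt [-0.0009 -0.0002] F [ 0.5  0.4 -0.1] w 0.003
```

View pics/p3.png

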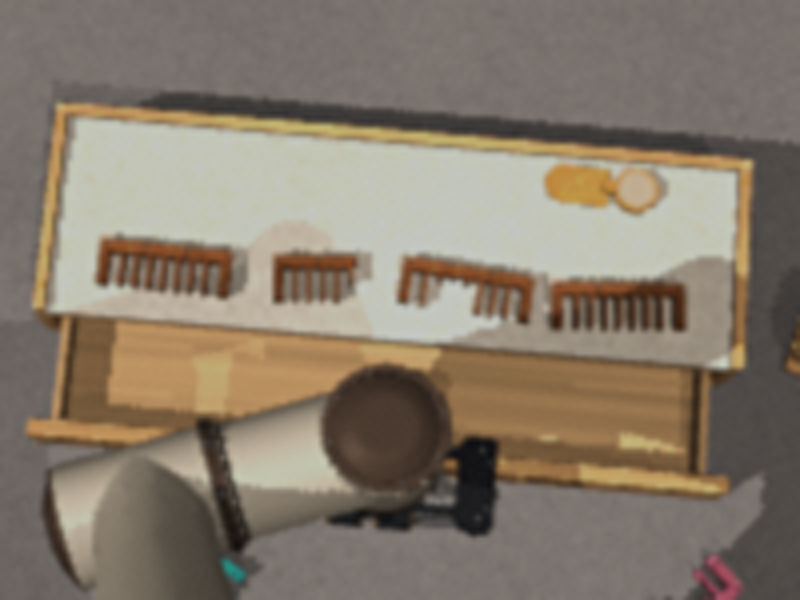

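View pics/p4.png

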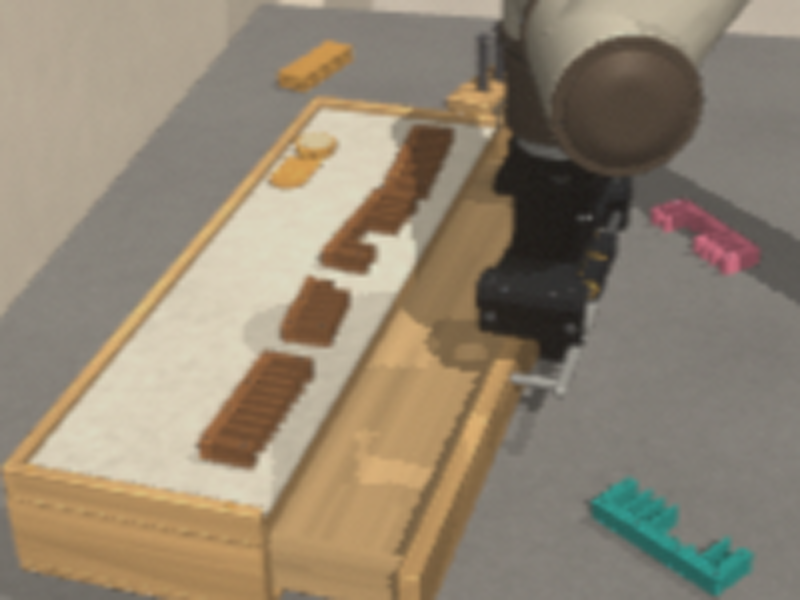

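The drawer is out about 85 mm: its floor is visible in the top view at rows 320–480, and the combs have not moved. Next I lift out and go behind the gap comb with the jaws half open, so the two fingers touch its spine at two points.

```bash
python3 -m crank '[[1,[0.04,0,0],[0,0,0]],[1,[0.04,0,-0.1],[0,0,0]],[1,[0,0,-0.3],[0,0,0]],[1,[0,0,-0.4],[0,0,0]],[0,[0,0,-0.4],[0,0,0]],[0,[0.3,0.1,0],[0,0,0]],[0,[0.4,0.13,0],[0,0,0]],[0,[0.4,0.1,0],[0,0,0]]]'; python3 -m crank '[[0,[0.4,0.1,0],[0,0,0]],[0,[0.4,0.1,0],[0,0,0]],[0,[0.18,0.1,0],[0,0,0]],[0,[0,0,0],[0,0,0]],[0,[0,0,0],[0,0,0]]]'; python3 -c "
from h import *; st()
pic('top','p5.png',(170,100,370,250),4);pic('side','p6.png',(160,120,360,270),4)"
```

```text
time_s: 5.55
tcp_pos: [0.5829, -0.0704, 0.1633]
ee_rot: [[0.997, -0.076, 0.001], [-0.076, -0.997, 0.0], [0.001, -0.0, -1.0]]
wrist_force: [0.0, 1.0, -0.4]
gripper_width: 0.283
time_s: 6.05
tcp_pos: [0.6765, -0.1073, 0.1613]
ee_rot: [[0.997, -0.077, -0.002], [-0.077, -0.997, 0.0], [-0.002, -0.0, -1.0]]
wrist_force: [0.4, -0.2, -0.0]
gripper_width: 0.495
t 6.05 sorter mm [ 92.8 -61.8 161.3] yaw err -0.18 tilt [-0.0024  0.0003] F [ 0.4 -0.2 -0. ] w 0.495
```

View pics/p6.png

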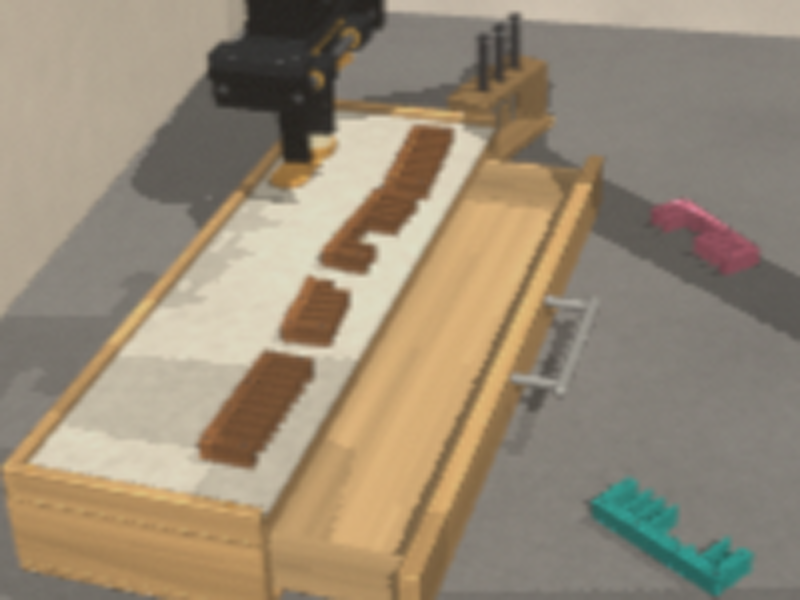

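The side view shows the fingers hanging above the board behind the gap comb (tips near (310,145)), and the drawer open.

```bash
python3 -m crank '[[0,[0,0,0.2],[0,0,0]],[0,[0,0,0.2],[0,0,0]],[0,[0,0,0.15],[0,0,0]],[0,[0,0,0.1],[0,0,0]],[0,[0,0,0.05],[0,0,0]],[0,[0,0,0],[0,0,0]],[0,[0,0,0],[0,0,0]]]'; python3 -c "
from h import *; st()
pic('side','p8.png',(200,120,320,210),6);pic('top','p7.png',(170,100,370,250),4)"
```

```text
time_s: 6.85
tcp_pos: [0.6776, -0.1071, 0.0933]
ee_rot: [[0.997, -0.076, 0.001], [-0.076, -0.997, -0.0], [0.001, 0.0, -1.0]]
wrist_force: [0.5, 0.2, -0.5]
gripper_width: 0.499
t 6.85 sorter mm [ 93.9 -61.5  93.3] yaw err -0.12 tilt [ 0.0014 -0.0002] F [ 0.5  0.2 -0.5] w 0.499
```

View pics/p8.png

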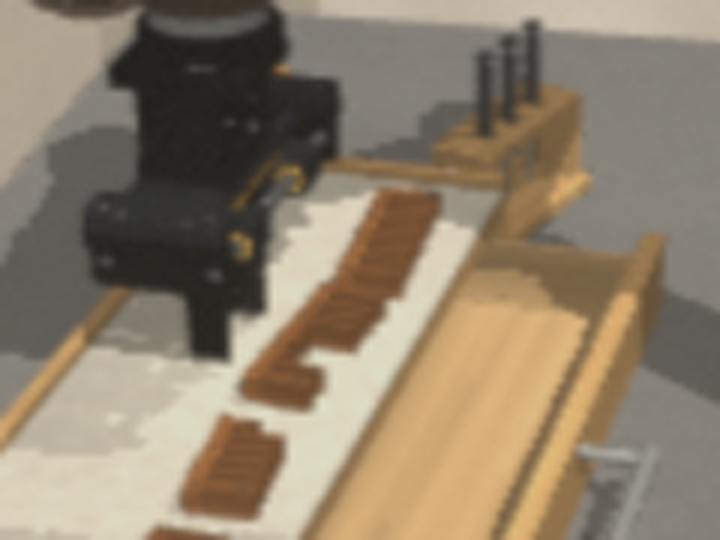

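View pics/p7.png

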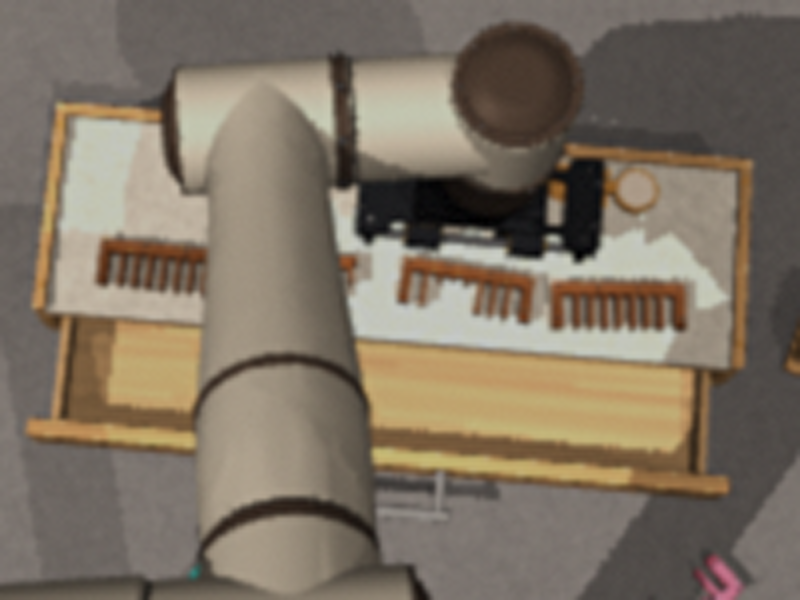

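```bash
python3 -m crank '[[0,[0,0,0.04],[0,0,0]],[0,[-0.06,0,0],[0,0,0]],[0,[-0.06,0,0],[0,0,0]],[0,[-0.06,0,0],[0,0,0]],[0,[-0.06,0,0],[0,0,0]],[0,[-0.06,0,0],[0,0,0]],[0,[0,0,0],[0,0,0]],[0,[0,0,0],[0,0,0]]]'; python3 -c "
from h import *; st()
pic('side','p10.png',(200,120,320,210),6);pic('top','p9.png',(170,100,370,250),4)"
```

```text
time_s: 7.75
tcp_pos: [0.6471, -0.1048, 0.0888]
ee_rot: [[0.997, -0.076, 0.0], [-0.076, -0.997, -0.0], [0.0, 0.0, -1.0]]
wrist_force: [0.1, 0.5, -0.1]
gripper_width: 0.502
t 7.75 sorter mm [ 63.4 -61.5  88.8] yaw err -0.13 tilt [ 0.0005 -0.0001] F [ 0.1  0.5 -0.1] w 0.502
```

View pics/p10.png

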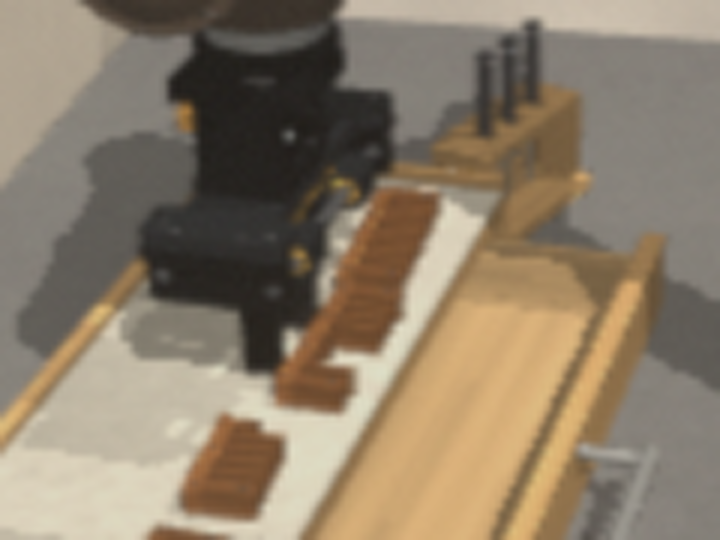

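View pics/p9.png

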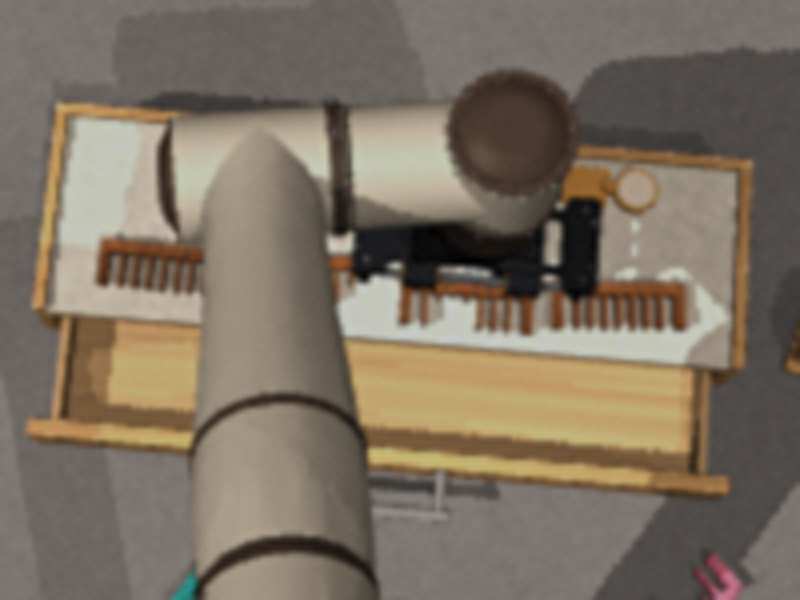

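The comb slides evenly and has squared up. Comb_b, at (620,305), has not moved. I keep raking.

```bash
python3 -m crank '[[0,[-0.06,0,0],[0,0,0]],[0,[-0.06,0,0],[0,0,0]],[0,[-0.06,0,0],[0,0,0]],[0,[-0.06,0,0],[0,0,0]],[0,[-0.05,0,0],[0,0,0]],[0,[-0.05,0,0],[0,0,0]],[0,[0,0,0],[0,0,0]]]'; python3 -c "
from h import *; st()
pic('side','p12.png',(200,120,320,210),6);pic('top','p11.png',(170,100,370,250),4)"
```

```text
time_s: 8.55
tcp_pos: [0.6125, -0.1022, 0.0887]
ee_rot: [[0.997, -0.076, -0.0], [-0.076, -0.997, 0.0], [-0.0, -0.0, -1.0]]
wrist_force: [-0.2, 1.0, -0.7]
gripper_width: 0.503
t 8.55 sorter mm [ 28.6 -61.4  88.7] yaw err -0.13 tilt [-0.0003  0.0001] F [-0.2  1.  -0.7] w 0.503
```

View pics/p12.png

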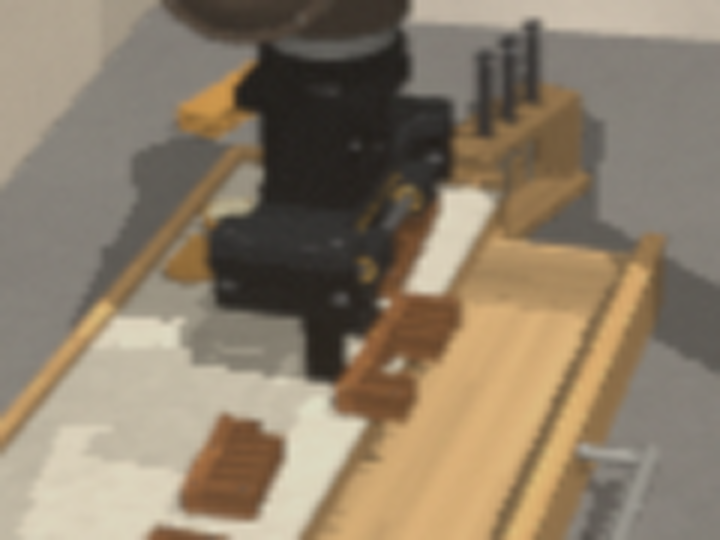

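View pics/p11.png

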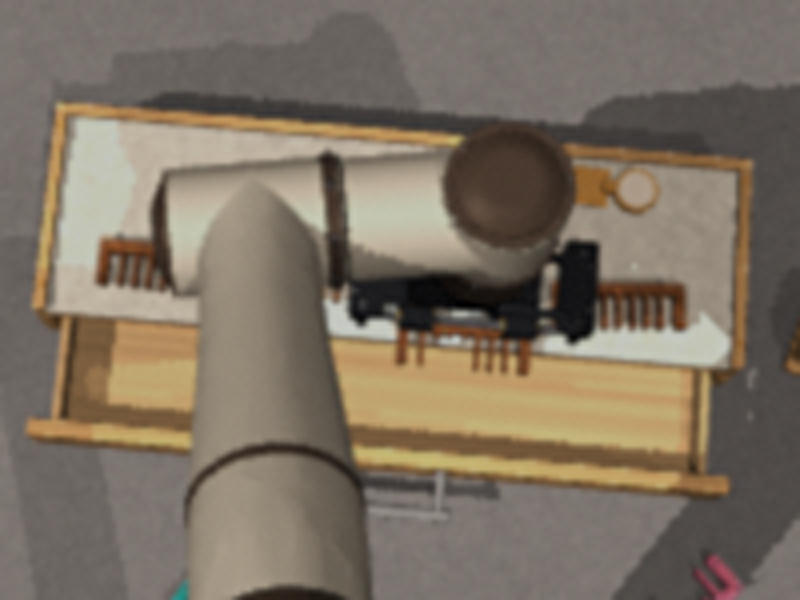

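Half the comb now overhangs the edge: its tines are at (465,355) and it is parallel to the edge. I push it over slowly.

```bash
python3 -m crank '[[0,[-0.05,0,0],[0,0,0]],[0,[-0.05,0,0],[0,0,0]],[0,[-0.05,0,0],[0,0,0]],[0,[-0.05,0,0],[0,0,0]],[0,[-0.05,0,0],[0,0,0]],[0,[0,0,0],[0,0,0]],[0,[0,0,0],[0,0,0]],[0,[0,0,0],[0,0,0]]]'; python3 -c "
from h import *; st()
pic('side','p14.png',(200,120,320,210),6);pic('top','p13.png',(170,100,370,250),4)"
```

```text
time_s: 9.45
tcp_pos: [0.5885, -0.1003, 0.0886]
ee_rot: [[0.997, -0.076, 0.0], [-0.076, -0.997, -0.0], [0.0, 0.0, -1.0]]
wrist_force: [-0.0, 0.7, 0.5]
gripper_width: 0.5
t 9.45 sorter mm [  4.6 -61.4  88.6] yaw err -0.13 tilt [ 0.0003 -0.0001] F [-0.   0.7  0.5] w 0.5
```

View pics/p14.png

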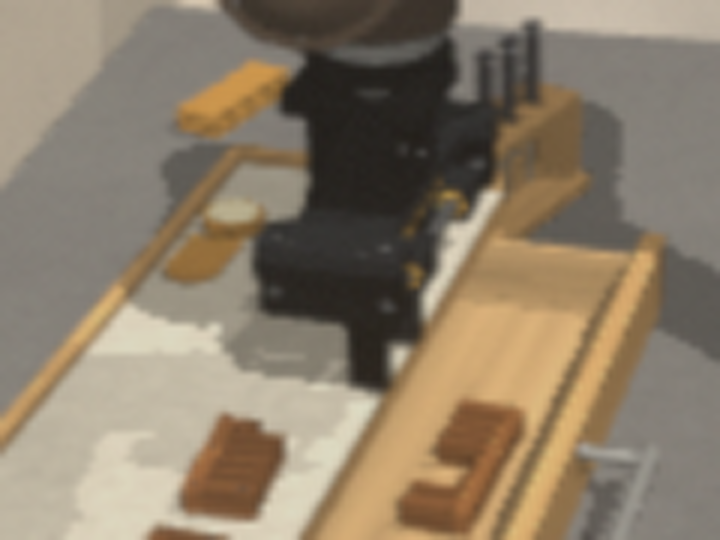

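View pics/p13.png

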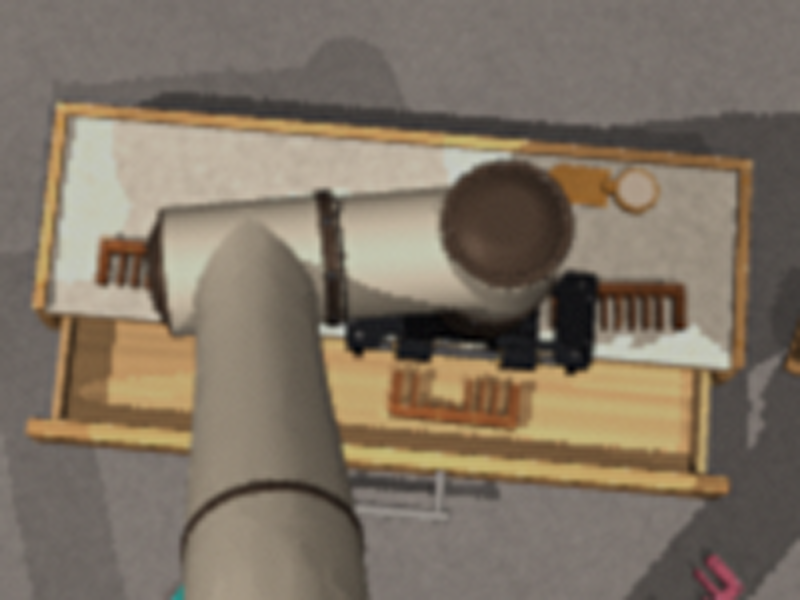

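The gap comb turned over and lies flat in the drawer, at (455,395) in the top view. Now I lift and go behind the short comb with the jaws narrowed.

```bash
python3 -m crank '[[0,[0.05,0,-0.2],[0,0,0]],[0.5,[0,0,-0.3],[0,0,0]],[0.5,[0,0,-0.2],[0,0,0]],[0.5,[0.2,-0.3,0],[0,0,0]],[0.5,[0.2,-0.3,0],[0,0,0]],[0.5,[0.2,-0.3,0],[0,0,0]],[0.5,[0.2,-0.37,0],[0,0,0]],[0.5,[0,0,0],[0,0,0]]]'; python3 -c "
from h import *; st()"; python3 -m crank '[[0.5,[0,0,0.2],[0,0,0]],[0.5,[0,0,0.2],[0,0,0]],[0.5,[0,0,0.15],[0,0,0]],[0.5,[0,0,0.1],[0,0,0]],[0.5,[0,0,0.05],[0,0,0]],[0.5,[0,0,0],[0,0,0]],[0.5,[0,0,0],[0,0,0]]]'; python3 -c "
from h import *; st()
pic('side','p16.png',(180,150,300,240),6);pic('top','p15.png',(170,100,370,250),4)"
```

```text
time_s: 10.35
tcp_pos: [0.6851, 0.0237, 0.1575]
ee_rot: [[0.997, -0.072, 0.001], [-0.072, -0.997, 0.0], [0.001, -0.0, -1.0]]
wrist_force: [-0.7, -1.8, -0.4]
gripper_width: 0.253
t 10.35 sorter mm [ 91.7  69.5 157.5] yaw err 0.11 tilt [0.0012 0.0004] F [-0.7 -1.8 -0.4] w 0.253
time_s: 11.05
tcp_pos: [0.6833, 0.0197, 0.0894]
ee_rot: [[0.997, -0.076, 0.002], [-0.076, -0.997, 0.0], [0.002, -0.0, -1.0]]
wrist_force: [0.1, -0.4, -0.1]
gripper_width: 0.25
t 11.05 sorter mm [90.2 65.4 89.4] yaw err -0.13 tilt [0.0016 0.0001] F [ 0.1 -0.4 -0.1] w 0.25
```

View pics/p16.png

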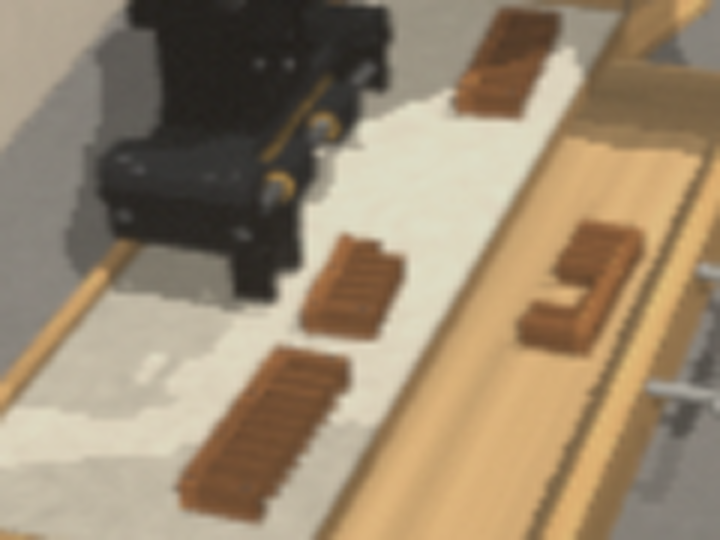

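View pics/p15.png

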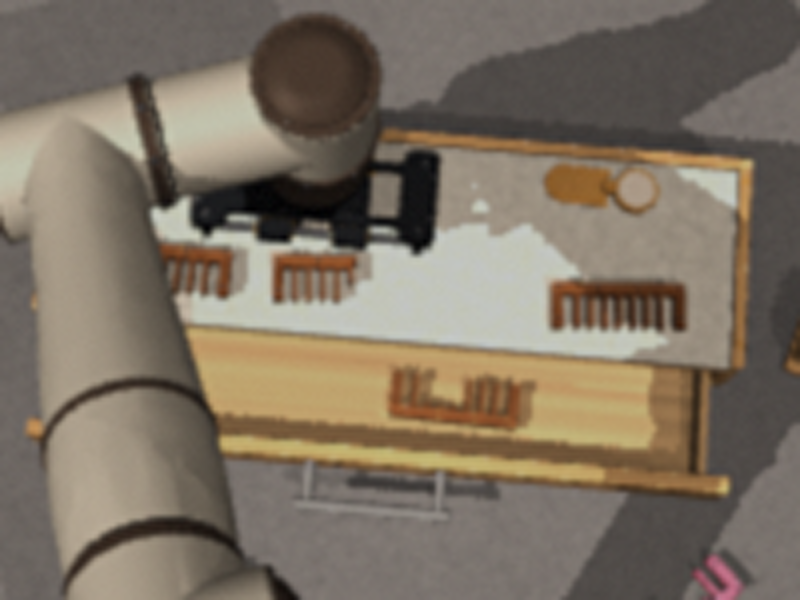

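The fingers, at (312,235), are centred behind the short comb at (315,275), and both sound combs are where they were. I rake it the same way.

```bash
python3 -m crank '[[0.5,[-0.06,0,0],[0,0,0]],[0.5,[-0.06,0,0],[0,0,0]],[0.5,[-0.06,0,0],[0,0,0]],[0.5,[-0.06,0,0],[0,0,0]],[0.5,[-0.06,0,0],[0,0,0]],[0.5,[-0.06,0,0],[0,0,0]],[0.5,[0,0,0],[0,0,0]]]';python3 -m crank '[[0.5,[-0.06,0,0],[0,0,0]],[0.5,[-0.06,0,0],[0,0,0]],[0.5,[-0.06,0,0],[0,0,0]],[0.5,[-0.06,0,0],[0,0,0]],[0.5,[0,0,0],[0,0,0]]]'; python3 -c "
from h import *; st()
pic('side','p18.png',(180,150,300,240),6);pic('top','p17.png',(170,100,370,250),4)"
```

```text
time_s: 11.85
tcp_pos: [0.6459, 0.0226, 0.0887]
ee_rot: [[0.997, -0.076, -0.001], [-0.076, -0.997, 0.0], [-0.001, 0.0, -1.0]]
wrist_force: [0.8, -0.1, -0.4]
gripper_width: 0.251
time_s: 12.35
tcp_pos: [0.6219, 0.0244, 0.0886]
ee_rot: [[0.997, -0.076, -0.001], [-0.076, -0.997, -0.0], [-0.001, 0.0, -1.0]]
wrist_force: [0.3, 0.6, -0.2]
gripper_width: 0.253
t 12.35 sorter mm [28.6 65.5 88.6] yaw err -0.13 tilt [-0.0008 -0.    ] F [ 0.3  0.6 -0.2] w 0.253
```

View pics/p18.png

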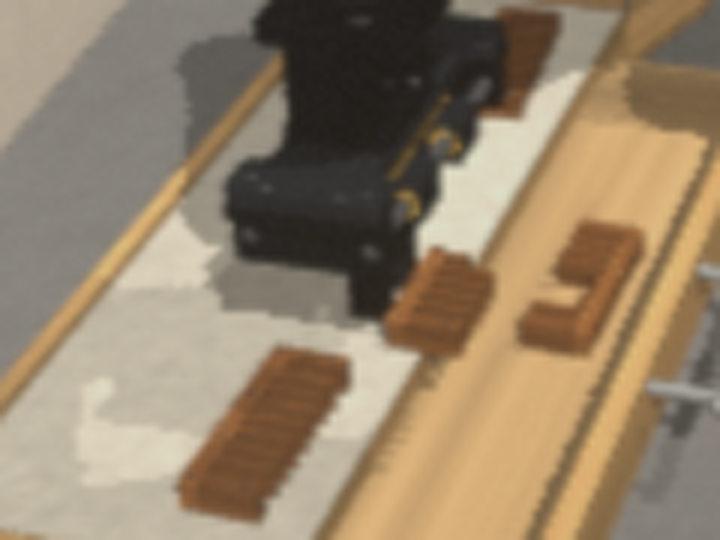

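View pics/p17.png

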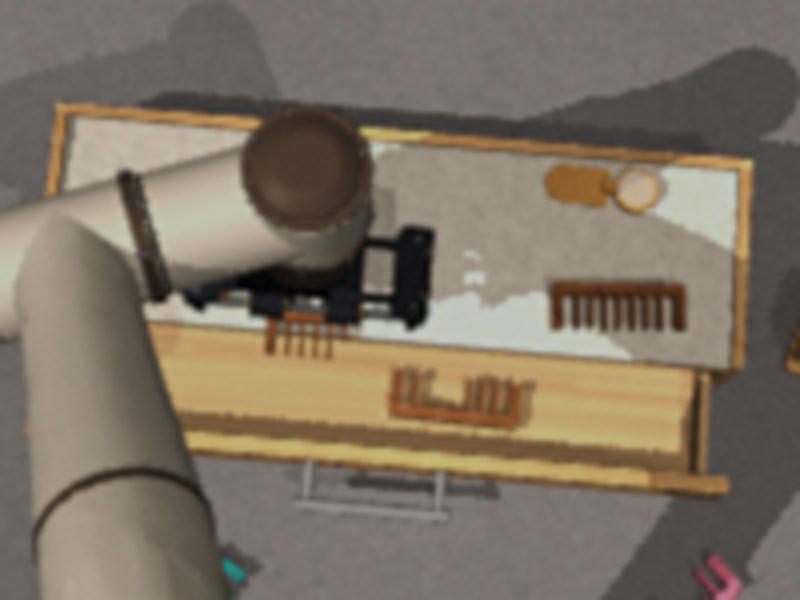

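The short comb is square to the edge and half over it, at (305,335). One more slow push.

```bash
python3 -m crank '[[0.5,[-0.05,0,0],[0,0,0]],[0.5,[-0.05,0,0],[0,0,0]],[0.5,[-0.05,0,0],[0,0,0]],[0.5,[-0.05,0,0],[0,0,0]],[0.5,[-0.05,0,0],[0,0,0]],[0.5,[0,0,0],[0,0,0]],[0.5,[0,0,0],[0,0,0]],[0.5,[0,0,0],[0,0,0]]]'; python3 -c "
from h import *; st()
pic('side','p20.png',(180,150,300,240),6);pic('top','p19.png',(170,100,370,250),4)"
```

```text
time_s: 13.25
tcp_pos: [0.5982, 0.0263, 0.0886]
ee_rot: [[0.997, -0.076, 0.0], [-0.076, -0.997, 0.0], [0.0, -0.0, -1.0]]
wrist_force: [-0.1, 0.7, -0.1]
gripper_width: 0.25
t 13.25 sorter mm [ 4.8 65.7 88.6] yaw err -0.13 tilt [0.0003 0.    ] F [-0.1  0.7 -0.1] w 0.25
```

View pics/p20.png

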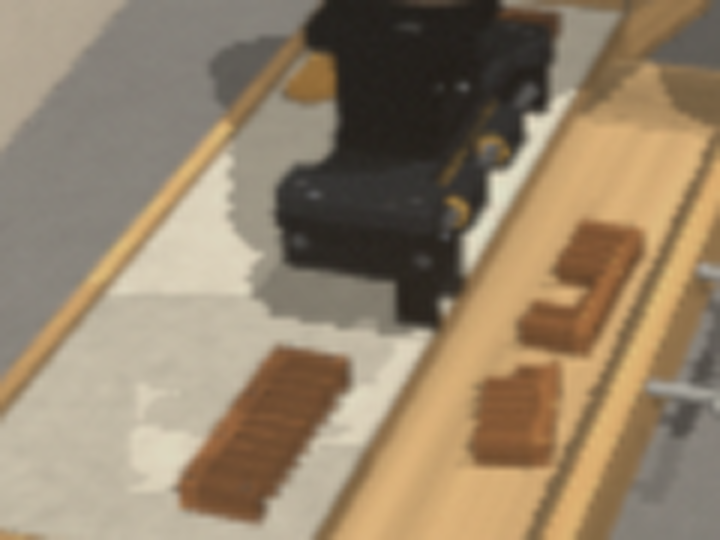

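View pics/p19.png

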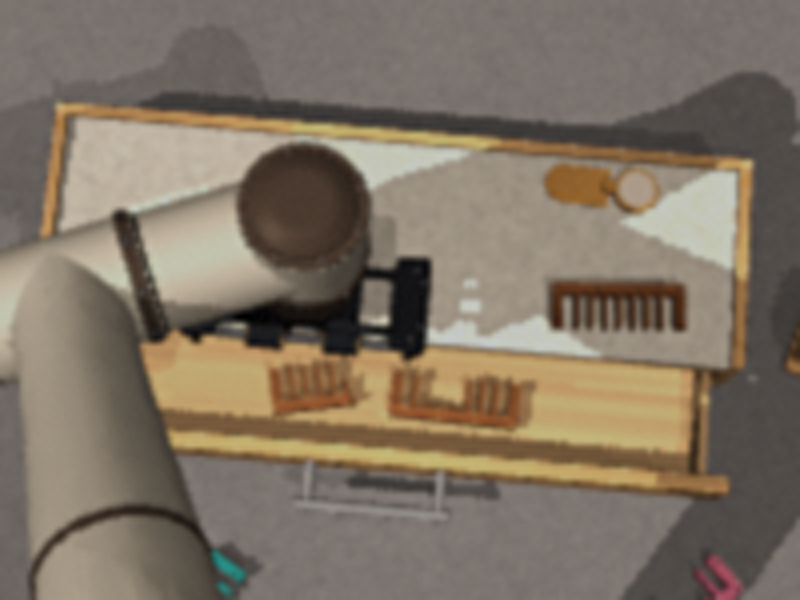

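Both broken combs lie flat in the drawer, at (312,385) and (455,395). Next I close the fingers, go in front of the bar and push the drawer shut.

```bash
python3 -m crank '[[0.5,[0,0,-0.2],[0,0,0]],[0.5,[0,0,-0.3],[0,0,0]],[1,[0,0,-0.2],[0,0,0]],[1,[-0.36,0.13,0],[0,0,0]],[1,[-0.36,0.13,0],[0,0,0]],[1,[-0.36,0.13,0],[0,0,0]],[1,[-0.36,0.13,0],[0,0,0]],[1,[-0.36,0.13,0],[0,0,0]]]'; python3 -m crank '[[1,[0,0,0],[0,0,0]],[1,[0,0,0.3],[0,0,0]],[1,[0,0,0.3],[0,0,0]],[1,[0,0,0.2],[0,0,0]],[1,[0,0,0.15],[0,0,0]],[1,[0,0,0.13],[0,0,0]],[1,[0,0,0],[0,0,0]],[1,[0,0,0],[0,0,0]]]'; python3 -c "
from h import *; st()
pic('side','p22.png',(230,130,380,240),5);pic('top','p21.png',(170,100,370,250),4)"
```

```text
time_s: 14.15
tcp_pos: [0.4122, -0.0252, 0.1585]
ee_rot: [[0.997, -0.077, 0.0], [-0.077, -0.997, 0.0], [0.0, -0.0, -1.0]]
wrist_force: [-0.1, 0.5, 0.6]
gripper_width: 0.009
time_s: 14.95
tcp_pos: [0.4142, -0.0246, 0.0507]
ee_rot: [[0.997, -0.076, 0.0], [-0.076, -0.997, -0.0], [0.0, 0.0, -1.0]]
wrist_force: [0.7, -0.5, 0.8]
gripper_width: 0.008
t 14.95 sorter mm [-174.9    1.3   50.7] yaw err -0.12 tilt [ 0.0003 -0.0001] F [ 0.7 -0.5  0.8] w 0.008
```

View pics/p22.png

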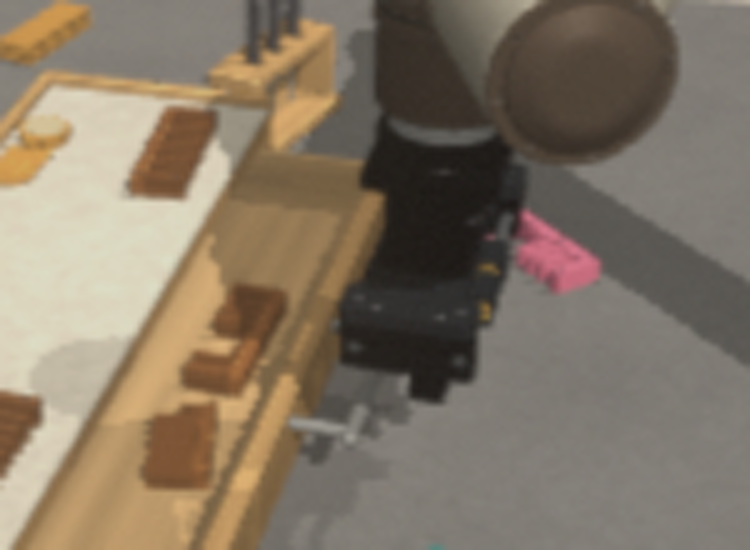

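View pics/p21.png

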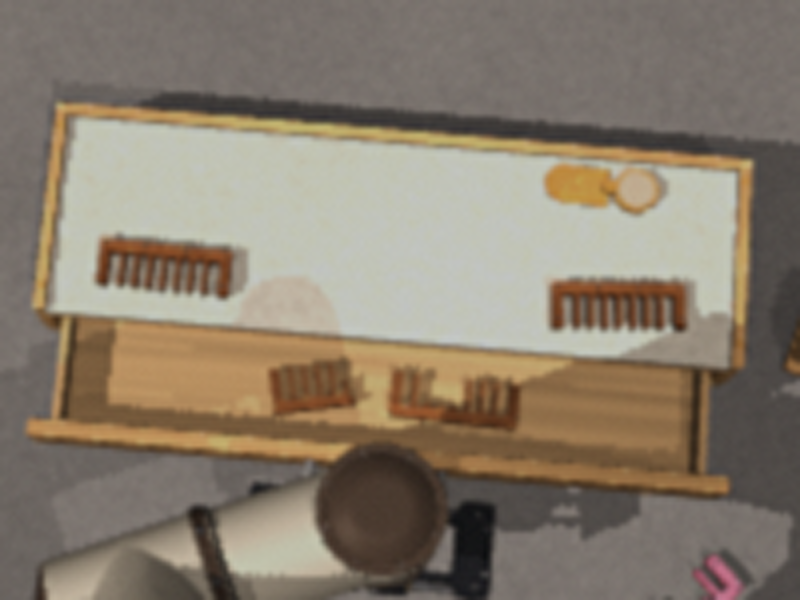

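```bash
python3 -m crank '[[1,[0.05,0,0.1],[0,0,0]],[1,[0.08,0,0],[0,0,0]],[1,[0.05,0,0],[0,0,0]],[1,[0.07,0,0],[0,0,0]],[1,[0.07,0,0],[0,0,0]],[1,[0.07,0,0],[0,0,0]],[1,[0.07,0,0],[0,0,0]],[1,[0.07,0,0],[0,0,0]]]'; python3 -m crank '[[1,[0.07,0,0],[0,0,0]],[1,[0.07,0,0],[0,0,0]],[1,[0.07,0,0],[0,0,0]],[1,[0.07,0,0],[0,0,0]],[1,[0.07,0,0],[0,0,0]],[1,[0.06,0,0],[0,0,0]],[1,[0.06,0,0],[0,0,0]],[1,[0,0,0],[0,0,0]]]'; python3 -c "
from h import *; st()"
```

```text
time_s: 15.85
tcp_pos: [0.4667, -0.0289, 0.0404]
ee_rot: [[0.997, -0.077, -0.001], [-0.077, -0.997, -0.0], [-0.001, 0.0, -1.0]]
wrist_force: [-1.7, 0.9, 0.6]
gripper_width: 0.006
time_s: 16.65
tcp_pos: [0.5151, -0.0324, 0.0409]
ee_rot: [[0.997, -0.076, 0.003], [-0.076, -0.997, 0.0], [0.003, -0.0, -1.0]]
wrist_force: [0.3, -0.1, -0.4]
gripper_width: 0.008
t 16.65 sorter mm [-73.7   1.   40.9] yaw err -0.11 tilt [0.0026 0.    ] F [ 0.3 -0.1 -0.4] w 0.008
```

Now small steps until the force rises at the stop.

```bash
python3 -m crank '[[1,[0.03,0,0],[0,0,0]],[1,[0.03,0,0],[0,0,0]],[1,[0,0,0],[0,0,0]],[1,[0,0,0],[0,0,0]]]'; python3 -c "
from h import *; st()"; python3 -m crank '[[1,[0.02,0,0],[0,0,0]],[1,[0,0,0],[0,0,0]],[1,[0,0,0],[0,0,0]]]'; python3 -c "
from h import *; st()
pic('side','p24.png',(160,130,310,270),4);pic('top','p23.png',(170,100,370,250),4)"
```

```text
time_s: 17.05
tcp_pos: [0.5197, -0.0329, 0.0407]
ee_rot: [[0.997, -0.076, 0.001], [-0.076, -0.997, 0.0], [0.001, -0.0, -1.0]]
wrist_force: [-0.0, -0.1, -0.6]
gripper_width: 0.005
t 17.05 sorter mm [-69.1   0.8  40.7] yaw err -0.13 tilt [0.0011 0.0001] F [-0.  -0.1 -0.6] w 0.005
time_s: 17.35
tcp_pos: [0.5211, -0.033, 0.0406]
ee_rot: [[0.997, -0.076, -0.0], [-0.076, -0.997, -0.0], [-0.0, 0.0, -1.0]]
wrist_force: [-2.3, 0.4, 1.5]
gripper_width: 0.007
t 17.35 sorter mm [-67.7   0.7  40.6] yaw err -0.13 tilt [-0.0003 -0.0001] F [-2.3  0.4  1.5] w 0.007
```

View pics/p24.png

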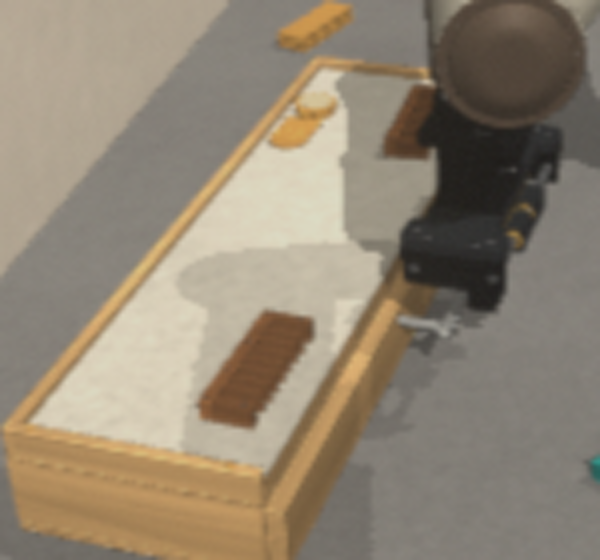

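View pics/p23.png

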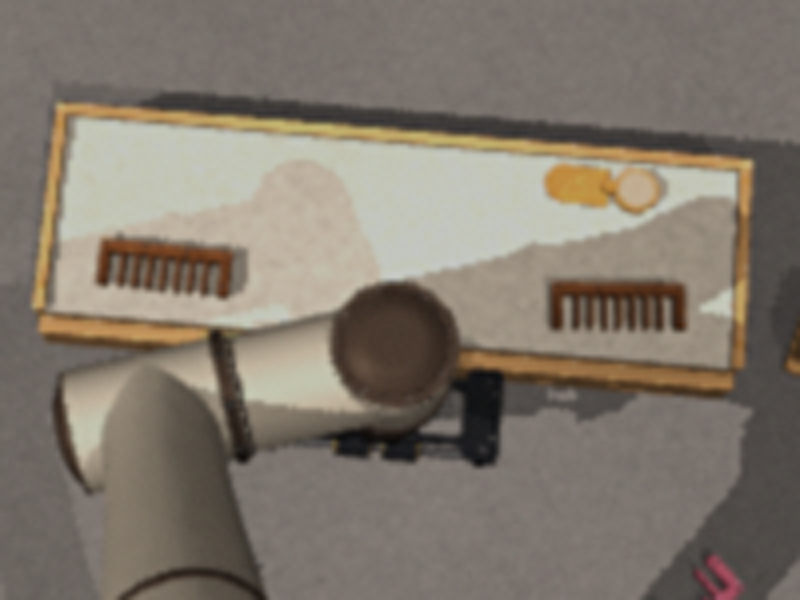

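```bash
for i in 1; do python3 -m crank '[[1,[0.02,0,0],[0,0,0]],[1,[0,0,0],[0,0,0]],[1,[0,0,0],[0,0,0]]]'; python3 -c "
from h import *; st()"; python3 -m crank '[[1,[0.02,0,0],[0,0,0]],[1,[0,0,0],[0,0,0]],[1,[0,0,0],[0,0,0]]]'; python3 -c "
from h import *; st()"; done
```

```text
time_s: 17.75
tcp_pos: [0.5212, -0.0333, 0.0403]
ee_rot: [[0.997, -0.077, -0.004], [-0.077, -0.997, -0.0], [-0.004, 0.001, -1.0]]
wrist_force: [-5.0, 2.2, 4.0]
gripper_width: 0.005
t 17.75 sorter mm [-67.6   0.5  40.3] yaw err -0.16 tilt [-0.0044 -0.0004] F [-5.   2.2  4. ] w 0.005
time_s: 18.05
tcp_pos: [0.5213, -0.0335, 0.04]
ee_rot: [[0.997, -0.077, -0.008], [-0.077, -0.997, -0.001], [-0.008, 0.001, -1.0]]
wrist_force: [-8.6, 3.0, 6.6]
gripper_width: 0.006
t 18.05 sorter mm [-67.4   0.3  40. ] yaw err -0.19 tilt [-0.0083 -0.0006] F [-8.6  3.   6.6] w 0.006
```

```bash
python3 -m crank '[[1,[0.03,0,0],[0,0,0]],[1,[0,0,0],[0,0,0]],[1,[0,0,0],[0,0,0]]]'; python3 -c "
from h import *; st()"; python3 -m crank '[[1,[-0.1,0,0],[0,0,0]],[1,[-0.2,0,0],[0,0,0]],[1,[-0.2,0,0],[0,0,0]],[1,[0,0,-0.4],[0,0,0]],[1,[0,0,-0.4],[0,0,0]],[1,[0,0,-0.4],[0,0,0]],[1,[-0.2,-0.45,0],[0,0,0]],[1,[-0.1,-0.45,0],[0,0,0]]]'; python3 -m crank '[[1,[0,-0.45,0],[0,0,0]],[1,[0,-0.45,0],[0,0,0]],[1,[0,-0.45,0],[0,0,0]],[1,[0,-0.45,0],[0,0,0]],[1,[0,-0.45,0],[0,0,0]],[1,[0,0,0],[0,0,0]],[1,[0,0,0],[0,0,0]]]'; python3 -c "
from h import *; st()
pic('side','p26.png');pic('top','p25.png',(172,120,368,215),4)"
```

```text
time_s: 18.35
tcp_pos: [0.5213, -0.0339, 0.0396]
ee_rot: [[0.997, -0.078, -0.014], [-0.078, -0.997, -0.001], [-0.014, 0.002, -1.0]]
wrist_force: [-14.7, 5.6, 9.9]
gripper_width: 0.006
t 18.35 sorter mm [-67.3  -0.1  39.6] yaw err -0.23 tilt [-0.0144 -0.0011] F [-14.7   5.6   9.9] w 0.006
time_s: 19.15
tcp_pos: [0.4559, 0.0629, 0.1624]
ee_rot: [[0.997, -0.08, 0.005], [-0.08, -0.997, 0.003], [0.005, -0.003, -1.0]]
wrist_force: [1.0, -0.0, -0.1]
gripper_width: 0.007
time_s: 19.85
tcp_pos: [0.4726, 0.2877, 0.1602]
ee_rot: [[0.997, -0.075, 0.0], [-0.075, -0.997, 0.0], [0.0, -0.0, -1.0]]
wrist_force: [-0.7, -0.7, -0.1]
gripper_width: 0.004
t 19.85 sorter mm [-139.8  317.   160.2] yaw err -0.04 tilt [0.0004 0.0003] F [-0.7 -0.7 -0.1] w 0.004
```

View pics/p26.png

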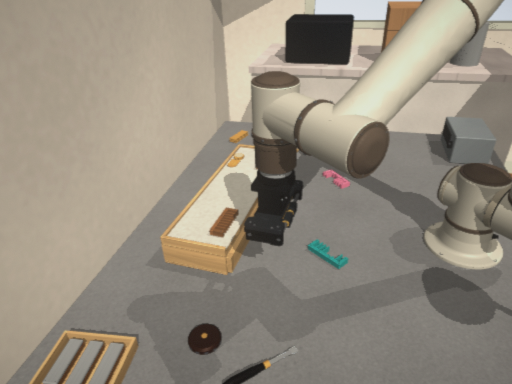

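View pics/p25.png

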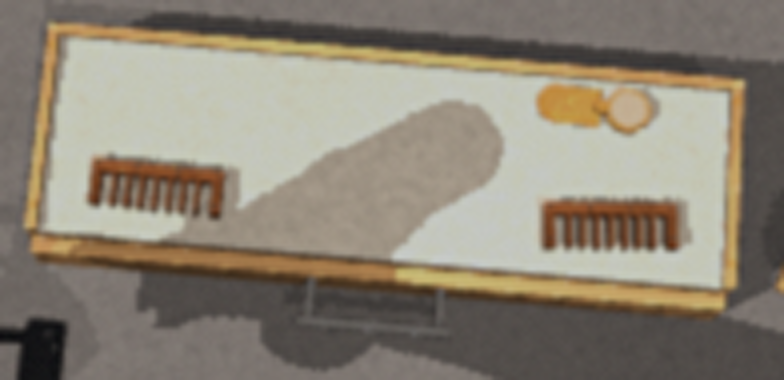

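```bash
python3 - <<'E'
from h import *
import cv2
a=cv2.imread('pics/p25.png'); b=cv2.imread('pics/crop0.png')
cv2.imwrite('pics/p27.png',np.vstack([cv2.resize(i[220:360,20:480],None,fx=1.7,fy=1.7) for i in(b,a)]))
c=r.capture('top')
for d in(0,.004,.008):
  print(d,[tuple(np.round([(u-172)*4+1.5,(v-120)*4+1.5],1)) for u,v in [pj(c,F+EX*(-.051-d)+EY*y+[0,0,.052]) for y in(.06,-.06)]])
E
```

```text
0 [(np.float64(302.2), np.float64(320.0)), (np.float64(444.3), np.float64(332.2))]
0.004 [(np.float64(301.8), np.float64(324.7)), (np.float64(443.9), np.float64(336.9))]
0.008 [(np.float64(301.4), np.float64(329.4)), (np.float64(443.6), np.float64(341.6))]
```

View pics/p27.png

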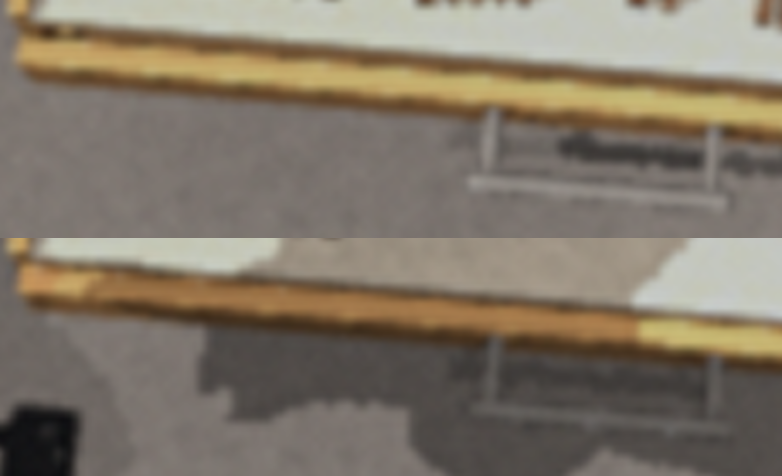

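The bar is now at crop rows 321 and 332. The shut prediction is 320 and 332, and 4 mm open would be 325 and 337. The seam behind the panel is gone, so the drawer is shut. The sound combs and the loupe are at the same pixels as at the start.

```bash
python3 -c "
from h import *; r.finish_job(); st()"
```

```text
the job is handed in; nothing more can be done
the job is handed in; nothing more can be done
```

The job is handed in: both broken combs are in the catch drawer and the drawer is shut. No verdict was reported, and the state reading I asked for after handing in was refused.

- **What I did:** I hooked the handle and pulled the drawer out about 85 mm. I then raked first the gap comb and then the short comb over the front edge, with part-open fingers behind their spines. Last, I pushed the drawer shut from in front of the bar until the push force rose to about 15 N with no further movement. It took about 20 s of the 64 s.
- **Last checks:**
  - Before shutting, both combs lay flat in the drawer; the gap comb had turned over as it fell. I could not see them once the drawer was shut.
  - The handle then matched the shut position to about 1 mm.
  - The two sound combs and the loupe were at their starting pixels, and I saw no change in the other tools.
  - The arm was clear of everything.
- **One disagreement:** the fingers stopped about 2 mm short of the predicted shut position. That is within the 2 mm camera calibration, and the picture showed the drawer shut.

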